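Sort the clamp barrels and hold the long one in the V-cradle

TASK

Three turned maple clamp barrels lie loose on the bench: put the short one and the middle one into the tray rows that already hold a barrel of the same length, lying along the row behind or before it, and let go of them. Then lay the long one in the V-cradle of the boring jig, resting on both V-supports with about equal overhang, and finish while still gripping it and pressing it down firmly onto both faces of the V (10 N or more). Leave the other things on the bench where they are.

Things in the scene. Friction and masses are not known exactly. Their poses are not given: they have to be found in the camera images.
- short_center (a point): Loose short turned maple barrel, plain cylinder, 34 mm diameter, 60 mm long, lying on its side; about 40 g. This point is its centre; its x axis is the barrel's axis (it may have rolled about it).
- middle_center (a point): Loose middle turned maple barrel, plain cylinder, 34 mm diameter, 90 mm long, lying on its side; about 60 g. This point is its centre; its x axis is the barrel's axis (it may have rolled about it).
- long_center (a point): Loose long turned maple barrel, plain cylinder, 34 mm diameter, 120 mm long, lying on its side; about 80 g. This point is its centre; its x axis is the barrel's axis (it may have rolled about it).
- short: The short barrel itself, same origin and axes as its centre point.
- middle: The middle barrel itself, same origin and axes as its centre point.
- long: The long barrel itself, same origin and axes as its centre point.
- kept_short_center (a point): Short turned maple barrel, plain cylinder, 34 mm diameter, 60 mm long, lying on its side; already lying in its tray row, loose; it shows which row is for short ones. This point is its centre; its x axis is the barrel's axis (it may have rolled about it).
- kept_middle_center (a point): Middle turned maple barrel, plain cylinder, 34 mm diameter, 90 mm long, lying on its side; already lying in its tray row, loose; it shows which row is for middle ones. This point is its centre; its x axis is the barrel's axis (it may have rolled about it).
- tray_mid (a point): Fixed wooden tray, 250 (x) x 165 (y) mm, floor 8 thick, no outer walls; point: centre of its underside. Two rows along its x, at y = +50 and -50 mm: rails 5 wide, 5 high on the floor, 28 apart inside, 244 long. A barrel between them lies with its axis 25 mm above the bench. A kept barrel fills each row near x = +60; the end at x = -60 mm is free.
- cradle_seat (a point): Centre of the long barrel when fully seated in the fixed V-cradle, 54 mm above the bench; x is the V's axis. Two 90-degree V-supports, each 22 mm long (x), centred at x = -41 and +41 mm, tops 50 mm above the bench, 54 wide; in the 60 mm gap between them fingers can go down to the wooden base (top 12 mm above the bench).
- v_left: The two aluminium V faces on the cradle's +y side, at 45 degrees; rigid. Origin on the bench under the seat, axes as the seat. The base is 90 mm wide (y), x -70 to +180 mm.
- v_right: The two aluminium V faces on the cradle's -y side; origin and axes as the other side. A fixed boring head stands on the cradle's +x side, on the seat's axis: bit tip at x = +92 mm, chuck from +108, motor +126 to +176 mm, 54 mm diameter.
- glue: Bystander: squat glue pot with white cap, 50 dia, 55 high, beyond the barrels. Origin at the underside's centre (mm).
- jar: Bystander: amber glass jar with steel lid, 50 dia, 45 high, beyond the barrels. Origin at the underside's centre (mm).
- plane: Bystander: brass thumb plane, 100 long, 34 wide, 38 high, on the robot's side of the barrels. Origin at the underside's centre (mm).
- spool: Bystander: spool clamp, two wooden discs 36 dia on a steel rod, 48 high, between robot and cradle. Origin at the underside's centre (mm).
- gouge: Bystander: hand gouge with wooden handle, lying right of the cradle. Origin at the underside's centre (mm).
- corkblock: Bystander: cork sanding block 90 x 45 x 30, left of the tray. Origin at the underside's centre (mm).
Not all that is in view belongs to the job. Leave any red look-alike of the part that bears kept_middle_center alone.

How it is judged:
On the way, in this order (a step that is already met when the one before it is completed fails the run):
1. the short and the middle barrel lie released in the rows of their own length ((((y of short_center in the frame of tray_mid between 0.044 and 0.056 m and z of short_center in the frame of tray_mid between 0.021 and 0.029 m and x of short_center in the frame of tray_mid between -0.1 and 0.1 m and angle between the x axis of short_center and the x axis of tray_mid, either way round below 0.12 rad) and (y of kept_short_center in the frame of tray_mid between 0.044 and 0.056 m and z of kept_short_center in the frame of tray_mid between 0.021 and 0.029 m and x of kept_short_center in the frame of tray_mid between -0.1 and 0.1 m and angle between the x axis of kept_short_center and the x axis of tray_mid, either way round below 0.12 rad) and (y of middle_center in the frame of tray_mid between -0.056 and -0.044 m and z of middle_center in the frame of tray_mid between 0.021 and 0.029 m and x of middle_center in the frame of tray_mid between -0.1 and 0.1 m and angle between the x axis of middle_center and the x axis of tray_mid, either way round below 0.12 rad) and (y of kept_middle_center in the frame of tray_mid between -0.056 and -0.044 m and z of kept_middle_center in the frame of tray_mid between 0.021 and 0.029 m and x of kept_middle_center in the frame of tray_mid between -0.1 and 0.1 m and angle between the x axis of kept_middle_center and the x axis of tray_mid, either way round below 0.12 rad)) or ((y of middle_center in the frame of tray_mid between 0.044 and 0.056 m and z of middle_center in the frame of tray_mid between 0.021 and 0.029 m and x of middle_center in the frame of tray_mid between -0.1 and 0.1 m and angle between the x axis of middle_center and the x axis of tray_mid, either way round below 0.12 rad) and (y of kept_middle_center in the frame of tray_mid between 0.044 and 0.056 m and z of kept_middle_center in the frame of tray_mid between 0.021 and 0.029 m and x of kept_middle_center in the frame of tray_mid between -0.1 and 0.1 m and angle between the x axis of kept_middle_center and the x axis of tray_mid, either way round below 0.12 rad) and (y of short_center in the frame of tray_mid between -0.056 and -0.044 m and z of short_center in the frame of tray_mid between 0.021 and 0.029 m and x of short_center in the frame of tray_mid between -0.1 and 0.1 m and angle between the x axis of short_center and the x axis of tray_mid, either way round below 0.12 rad) and (y of kept_short_center in the frame of tray_mid between -0.056 and -0.044 m and z of kept_short_center in the frame of tray_mid between 0.021 and 0.029 m and x of kept_short_center in the frame of tray_mid between -0.1 and 0.1 m and angle between the x axis of kept_short_center and the x axis of tray_mid, either way round below 0.12 rad))) and linear speed of each of short, middle below 0.02 m/s and contact force between the fingers and short below 0.1 N and contact force between the fingers and middle below 0.1 N), for 0.2 s.
2. the long barrel is seated in the V and pressed onto both faces (x of long_center in the frame of cradle_seat between -0.014 and 0.014 m and y of long_center in the frame of cradle_seat between -0.003 and 0.003 m and z of long_center in the frame of cradle_seat between -0.003 and 0.003 m and angle between the x axis of long_center and the x axis of cradle_seat, either way round below 0.06 rad and contact force between long and v_left above 5 N and contact force between long and v_right above 5 N and contact force between the fingers and long above 4 N and linear speed of long below 0.01 m/s), for 0.2 s.
At the end, for the whole second after the job is handed in: Short and middle released in the row of their length (6 mm across, 0.12 rad), kept ones still in place; long one held within 14 mm along, 3 mm across and in height of the seat, 0.06 rad, still, fingers on it over 4 N, over 5 N on each V side (all of step 1 and all of step 2); the arm keeps its last pose, push and grip.
It fails at once if a bystander is pushed more than 30 mm (distance of any of glue, jar, plane, spool, gouge, corkblock from where it was at the start of the episode above 0.03 m).
It also fails if it takes over 72 s, if anything falls off the work surface, if the arm or the gripper's body presses on something with over 40 N, if the wrist force passes 120 N, or if a joint passes its speed limit or range.

ROBOT

A 7-joint arm with a two-finger parallel gripper is mounted at the origin on the work surface. World frame = base frame: x ahead of the robot, y to its left, z up, the work surface at z = 0. Lengths are in m, angles in rad, forces in N, time in s.
With the tool pointing down it reaches from about 0.4 to 0.85 m from the base axis. Payload 4.5 kg.
Tool frame: the origin (TCP) lies midway between the tips of the shut fingers; the grasp point (between the pads) lies 19 mm behind it; y points along the fingers, z is the direction in which the jaws open and shut, and the axes are right-handed (so a half turn about y gives the same grasp; the last joint's range is limited). The gripper opens to 88 mm and grips with 3 to 60 N. Pads are 18 mm wide; open, the fingers measure 123 mm over their backs; the gripper's body (75 mm by 187 mm) begins 45 mm behind the grasp point.
Start: joints at [-1.173, 0.689, -0.195, 1.565, 0.157, 0.902, -0.215], TCP at [0.222, 0.584, 0.239] pointing down, gripper open.
Joint ranges: [-3.01, 3.01], [-0.46, 2.08], [-1.47, 1.51], [0.13, 2.56], [-1, 4.14], [0.04, 2.09], [-2.66, 2.66]. Speed limits (rad/s): [2.57, 2.57, 3.14, 3.14, 3.14, 3.14, 3.14].

INTERFACE

Orientations are given as a 3x3 rotation matrix whose columns are the frame's x, y, z axes.
In Python, from plant import sensors, optics, finish_job gives the robot as it stands.
- The arm moves only by the tool arm_command, never from a script. Its argument "commands" is one flat list of numbers, 7 for each row, row after row: the shift along the tool's x, y, z in cm, then the turn, a rotation vector about the tool's x, y, z in degrees, then the finger opening in cm, from 0 to 8.81. In form: [tx, ty, tz, wx, wy, wz, jaw, tx, ty, tz, wx, wy, wz, jaw, ...]. A call has 1 to 8 rows; each row is the pose to reach, as a shift and turn from the pose commanded when the call began, along the tool's axes at that moment; what a row does not reach only later rows make up. A row lasts 1/12 s, in which the tool goes at most 41.7 mm and 7.16 degrees, less where a joint would pass 70% of its speed; a pose out of reach is approached as far as the arm can. A call with a gripper value outside its range is refused whole. The fingers move at their own pace and stop on an object; "newtons" is the grip in N (left out, the last holds). Time passes only in rows, so rows that repeat a pose let the fingers close. It gives the time, the measured TCP pose, the force and the opening at its end, in the units of the state.
- sensors.state(): the state, without advancing time (a new reading comes with each control period).
- optics.get_image(name): name is "scene" or "side" or "wrist"; returns a dict with "color" (400x640x3 uint8, blue, green, red), "depth" (400x640 float32, m along the optical axis (not along the pixel's ray), 0 where there is no reading), "K" (3x3 intrinsics, pixels), "R" (3x3) and "t" (3): a world point X has camera coordinates R X + t; the wrist camera has in their place "tool_from_camera" (4x4, takes a point from camera to tool coordinates, whose origin is the TCP and whose axes are the tool frame's). Camera axes: x right, y down, z forward; pixel columns grow to the right and rows downward; lengths in m; the calibration is good to about 2 mm. A picture is of the moment at which its call begins: read the wrist's pose just before it.
- finish_job(): hands the job in, once; it reports no verdict.
The state is a dict: "time_s": time; "joints": joint angles; "joint_vel": joint speeds; "tau": joint torques, N m; "eef_pos": TCP position; "ee_rot": TCP orientation; "ft_force": force on the tool from outside, world axes, zero at the start; "torque": the same for the moment, N m; "width": opening from 0.0 (shut) to 1.0 (fully open).
Only numpy, scipy, OpenCV 4.12 (cv2) and the standard library are available. Lean on these libraries where they do the work, as an engineer would, in place of code of your own. Each camera call takes 0.05 s, during which the arm holds its last target.

## Working session

There is one attempt and no reset: what is moved stays moved. The work goes in short steps, Python scripts to look and compute and a tool call to move; the robot and the scene stay as the last step left them, time stands still between calls to the robot, and variables do not carry over. Pictures are saved under pics/ and viewed, and the job is handed in when it is done.

Besides the shell and the picture viewer there is one more tool, called after ">>>" in YAML: its name, and indented under it one key for each argument. arm_command: Moves the arm, as the interface text tells. Its arguments: {"type":"object","properties":{"commands":{"type":"array","items":{"type":"number"}},"newtons":{"type":"number"}},"required":["commands"]}

```bash
ls; mkdir -p pics; cat > h.py <<'E'
import numpy as np, cv2
from plant import sensors, optics
def save(name,fn):
    st=sensors.state(); im=optics.get_image(name); cv2.imwrite('pics/'+fn,im['color'])
    np.savez('pics/'+fn+'.npz',st_p=st['eef_pos'],st_R=st['ee_rot'],**im); return im,st
def world(d,u,v,z=None):
    """pixel -> world; with z given intersect the plane, else depth"""
    K=d['K']; ray=np.array([(u-K[0,2])/K[0,0],(v-K[1,2])/K[1,1],1.])
    if 'R' in d: R=d['R'].T; c=-R@d['t']
    else:
        T=d['tool_from_camera']; Rt=np.array(d['st_R']); R=Rt@T[:3,:3]; c=np.array(d['st_p'])+Rt@T[:3,3]
    r=R@ray
    s=d['depth'][int(round(v)),int(round(u))] if z is None else (z-c[2])/r[2]
    return c+s*r
E
python3 - <<'E'
from h import *
for n in ['scene','side','wrist']:
    im,st=save(n,n+'0.png')
print(st)
E
```

```text
pics
{'time_s': 0.1, 'joints': array([-1.17321115,  0.6898886 , -0.19453945,  1.56622968,  0.15732198,
        0.90250934, -0.21509069]), 'joint_vel': array([ 0.0003891 , -0.00284086, -0.00029942, -0.00204452, -0.00079709,
       -0.00108918,  0.00087736]), 'tau': array([-3.84883766e-03, -5.28497744e+01, -1.27152745e+00, -1.53837365e+01,
       -5.25327923e-02,  1.93686727e-03,  4.88154762e-05]), 'eef_pos': array([0.22221938, 0.58355593, 0.23800067]), 'ee_rot': array([[ 9.34596908e-01, -4.63324333e-04,  3.55708314e-01],
       [-3.55708593e-01, -1.57367705e-03,  9.34595592e-01],
       [ 1.26749129e-04, -9.99998654e-01, -1.63556215e-03]]), 'ft_force': array([ 0.81454214, -0.12969855,  1.04681019]), 'torque': array([-0.02617756, -0.0228147 ,  0.01857321]), 'width': 0.9983159677862056}
```

View pics/scene0.png

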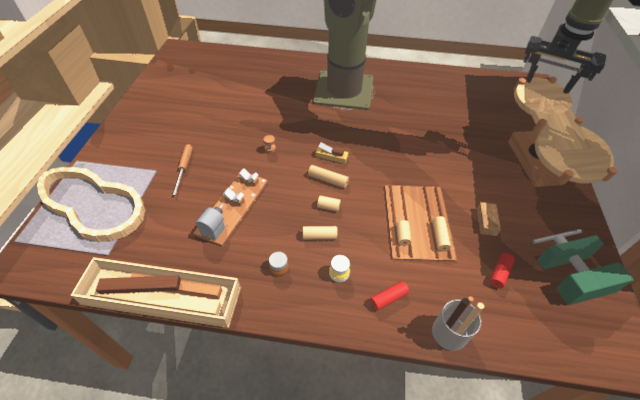

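View pics/side0.png

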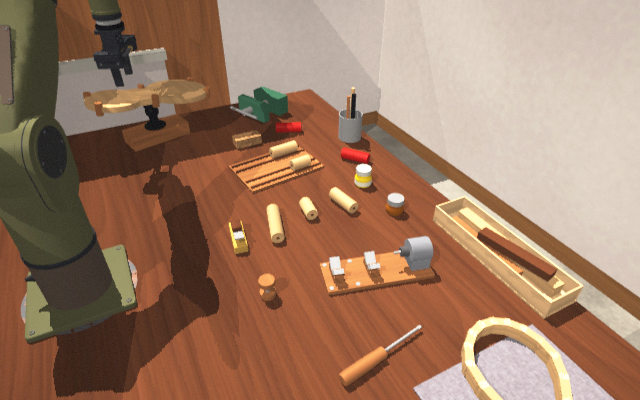

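View pics/wrist0.png

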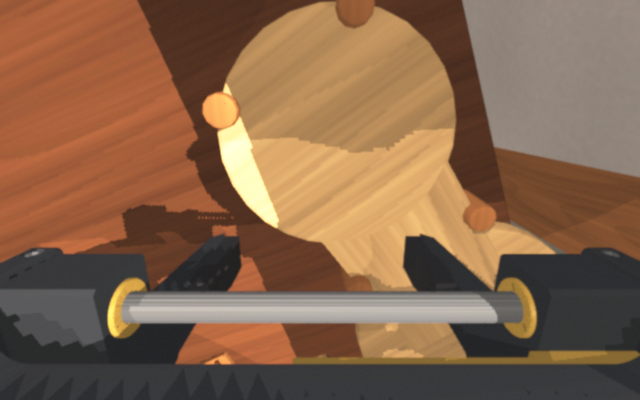

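Scene view: long barrel at ~(328,176), short (329,203), middle (320,233), tray (420,222) with kept short at (404,232) and kept middle (442,233); cradle (232,205). Enlarging both views.

```bash
python3 - <<'E'
from h import *
a=cv2.imread('pics/scene0.png')
cv2.imwrite('pics/s0a.png',cv2.resize(a[140:270,290:490],None,fx=4,fy=4,interpolation=cv2.INTER_CUBIC))
cv2.imwrite('pics/s0b.png',cv2.resize(a[140:260,180:300],None,fx=5,fy=5,interpolation=cv2.INTER_CUBIC))
E
```

```text
(no output)
```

View pics/s0a.png

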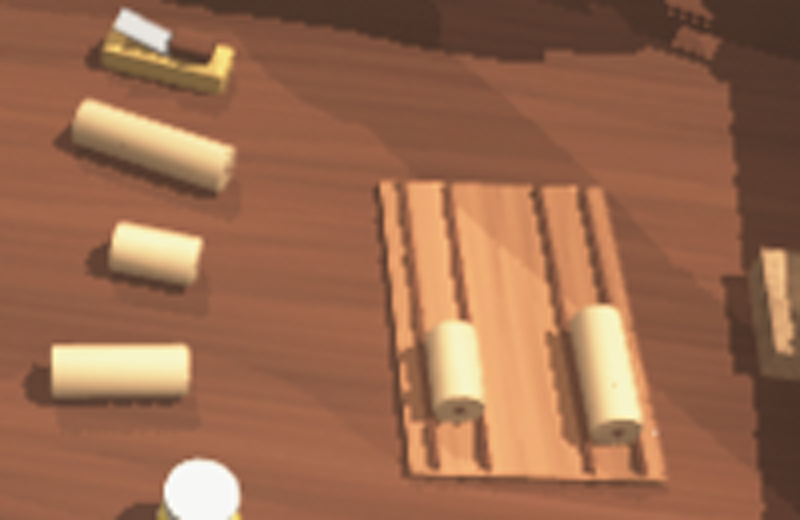

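View pics/s0b.png

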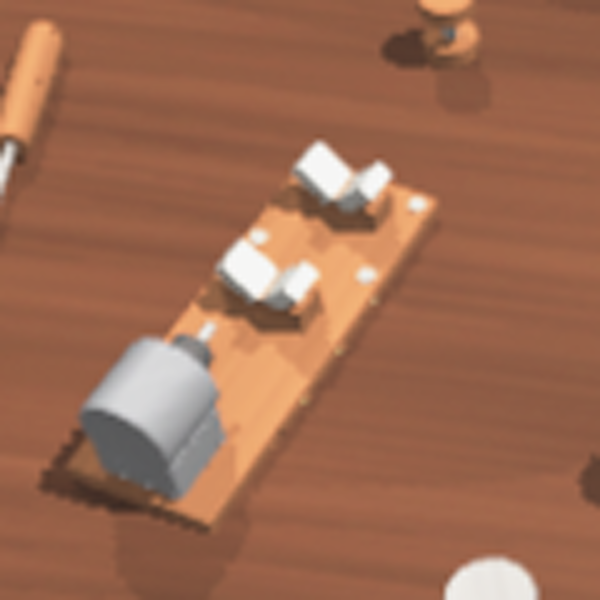

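```bash
cat >> h.py <<'E'
from scipy.optimize import least_squares
def cloud(d):
    v,u=np.mgrid[0:400,0:640]; K=d['K']; z=d['depth']
    P=np.stack([(u-K[0,2])/K[0,0]*z,(v-K[1,2])/K[1,1]*z,z],-1)
    if 'R' in d: R=d['R'].T; c=-R@d['t']
    else:
        T=d['tool_from_camera']; Rt=np.array(d['st_R']); R=Rt@T[:3,:3]; c=np.array(d['st_p'])+Rt@T[:3,3]
    W=P@R.T+c; W[z<=0]=np.nan; return W
def barrel(W,c0,rad,zmin,zc,r=.017):
    P=W.reshape(-1,3); P=P[np.isfinite(P).all(1)]
    P=P[(np.hypot(*(P[:,:2]-c0[:2]).T)<rad)&(P[:,2]>zmin)&(P[:,2]<zc+.025)]
    m=P[:,:2].mean(0); U,S,Vt=np.linalg.svd(P[:,:2]-m); th=np.arctan2(Vt[0,1],Vt[0,0])
    def f(p):
        n=np.array([-np.sin(p[2]),np.cos(p[2])]); return np.hypot((P[:,:2]-p[:2])@n,P[:,2]-p[3])-r
    s=least_squares(lambda p:np.r_[f(p),.01*((p[:2]-m)@[np.cos(p[2]),np.sin(p[2])])],[*m,th,zc],loss='soft_l1',f_scale=.001).x
    a=np.array([np.cos(s[2]),np.sin(s[2])]); t=(P[:,:2]-s[:2])@a
    lo,hi=np.percentile(t,[.5,99.5]); c=s[:2]+a*(lo+hi)/2
    return dict(c=c.round(4),th=round(np.degrees((s[2]+np.pi/2)%np.pi-np.pi/2),2),z=round(s[3],4),L=round(hi-lo,4),n=len(P),rms=round(float(np.sqrt(np.mean(f(s)**2))),4))
E
python3 - <<'E'
from h import *
S=dict(long=(328,176,.075,.017),short=(329,203,.045,.017),middle=(320,233,.06,.017),ks=(403,230,.045,.025),km=(441,232,.06,.025))
ds=np.load('pics/scene0.png.npz'); dd=np.load('pics/side0.png.npz')
W,W2=cloud(ds),cloud(dd)
print('bench z',W[215,370],W2[220,210], 'grid mm/px', W[200,371]-W[200,370])
for k,(u,v,r,z) in S.items():
    p=W[v,u]; print(k,p.round(3)); zm=.006 if z<.02 else .016
    print('  sc',barrel(W,p,r,zm,z)); print('  sd',barrel(W2,p,r,zm,z))
E
```

```text
bench z [ 0.57266168  0.1396133  -0.0026338 ] [ 0.31892458  0.11060944 -0.00182408] grid mm/px [-0.0010249   0.00292397 -0.00067406]
long [0.475 0.005 0.031]
  sc {'c': array([0.4616, 0.0036]), 'th': np.float64(74.5), 'z': np.float64(0.0152), 'L': np.float64(0.1188), 'n': 451, 'rms': 0.0022}
  sd {'c': array([ 0.4607, -0.0007]), 'th': np.float64(73.78), 'z': np.float64(0.0161), 'L': np.float64(0.1205), 'n': 510, 'rms': 0.0176}
short [0.575 0.022 0.031]
  sc {'c': array([0.5643, 0.0191]), 'th': np.float64(84.66), 'z': np.float64(0.0154), 'L': np.float64(0.0597), 'n': 260, 'rms': 0.0023}
  sd {'c': array([0.5632, 0.0142]), 'th': np.float64(84.07), 'z': np.float64(0.0161), 'L': np.float64(0.061), 'n': 255, 'rms': 0.0042}
middle [0.676 0.012 0.028]
  sc {'c': array([0.6668, 0.0079]), 'th': np.float64(-80.51), 'z': np.float64(0.0154), 'L': np.float64(0.0895), 'n': 423, 'rms': 0.0018}
  sd {'c': array([0.6669, 0.0049]), 'th': np.float64(-79.7), 'z': np.float64(0.0161), 'L': np.float64(0.0904), 'n': 370, 'rms': 0.0034}
ks [0.641 0.225 0.04 ]
  sc {'c': array([0.6394, 0.2285]), 'th': np.float64(6.86), 'z': np.float64(0.0231), 'L': np.float64(0.06), 'n': 302, 'rms': 0.0035}
  sd {'c': array([0.6362, 0.2269]), 'th': np.float64(6.1), 'z': np.float64(0.0239), 'L': np.float64(0.0602), 'n': 209, 'rms': 0.0037}
km [0.632 0.324 0.041]
  sc {'c': array([0.6263, 0.3278]), 'th': np.float64(7.19), 'z': np.float64(0.023), 'L': np.float64(0.0895), 'n': 429, 'rms': 0.003}
  sd {'c': array([0.6223, 0.3258]), 'th': np.float64(6.66), 'z': np.float64(0.0239), 'L': np.float64(0.0916), 'n': 272, 'rms': 0.0031}
```

```bash
cat >> h.py <<'E'
from scipy.spatial.transform import Rotation as Ro
def rot(yawdeg):
    a=np.radians(yawdeg); x=np.array([np.cos(a),np.sin(a),0]); y=np.array([0,0,-1.]); return np.stack([x,y,np.cross(x,y)],1)
def goto(p,yaw):
    st=sensors.state(); R=np.array(st['ee_rot']); d=R.T@(np.array(p)-st['eef_pos'])*100
    w=Ro.from_matrix(R.T@rot(yaw)).as_rotvec(degrees=True)
    print('shift cm',d.round(2),'rot',w.round(2),'rows lin %.1f rot %.1f'%(np.linalg.norm(d)/4.17,np.linalg.norm(w)/7.16),'t',round(st['time_s'],2))
E
python3 - <<'E'
from h import *
ds=np.load('pics/scene0.png.npz'); dd=np.load('pics/side0.png.npz')
a=world(ds,267.4,180.5,.012);b=world(ds,222,245.6,.006)
print('edge',a,b,np.linalg.norm(a-b),np.degrees(np.arctan2(*(b-a)[1::-1])))
W,W2=cloud(ds),cloud(dd)
for nm,w in (('sc',W),('sd',W2)):
    P=w.reshape(-1,3);P=P[np.isfinite(P).all(1)]
    q=P[(P[:,2]>.028)&(P[:,2]<.055)&(abs(P[:,0]-.58)<.17)&(abs(P[:,1]+.27)<.15)]
    im=np.zeros((480,480),np.uint8)
    for x,y,z in q: im[int((x-.4)*1500)%480,int((y+.42)*1500)%480]=int(z*4000)
    cv2.imwrite('pics/top_%s.png'%nm,im)
    q=P[(P[:,2]>.012)&(P[:,2]<.05)&(abs(P[:,0]-.40)<.05)&(abs(P[:,1]-.02)<.08)]
    print(nm,'plane',q.min(0),q.max(0),len(q))
    # distance along long-axis normal
    n=np.array([-np.sin(np.radians(74.1)),np.cos(np.radians(74.1))]);t=(q[:,:2]-[.461,.0015])@n
    print(np.percentile(t,[0,2,98]))
E
```

```text
edge [ 0.50418553 -0.17171732  0.012     ] [ 0.7407022  -0.23717321  0.006     ] 0.24548035957192227 -15.469403803634451
sc plane [ 0.35019431 -0.05332091  0.01211123] [0.44980643 0.05124752 0.04283791] 356
[-0.00271906  0.0012538   0.10945004]
sd plane [ 0.35002522 -0.05988436  0.01208084] [0.449915   0.04771252 0.04223112] 460
[-0.00615591 -0.00240999  0.11284837]
```

View pics/top_sc.png

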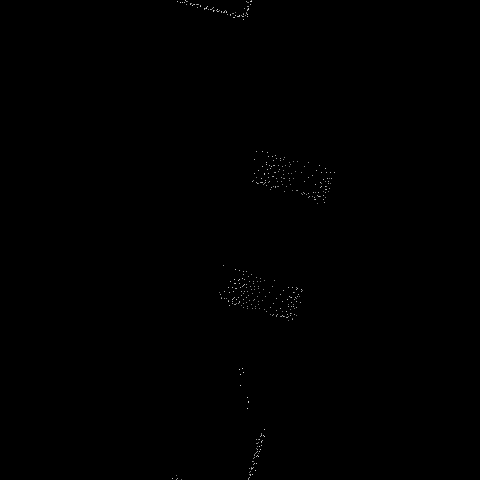

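View pics/top_sd.png

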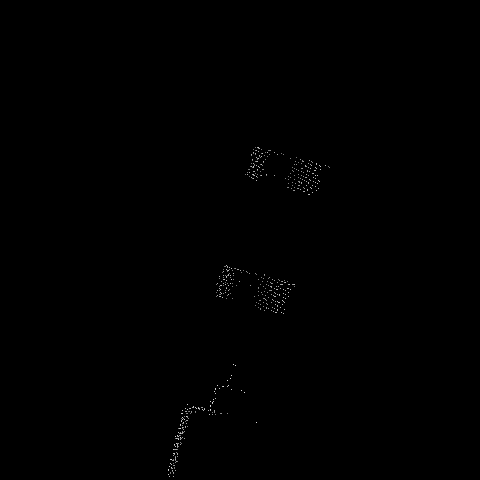

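```bash
python3 - <<'E'
from h import *
goto([.40,.30,.27],-58)
E
```

```text
shift cm [ 26.7   -3.16 -20.19] rot [7.000e-02 3.716e+01 3.000e-02] rows lin 8.1 rot 5.2 t 0.15
```

>>> arm_command:
  commands: [3, -3, -2, 0, 5, 0, 5.5, 7, -3, -5, 0, 10, 0, 5.5, 10, -3, -8, 0, 15, 0, 5.5, 13.5, -3, -10.5, 0, 20, 0, 5.5, 17, -3, -13, 0, 25, 0, 5.5, 20, -3, -15.5, 0, 30, 0, 5.5, 23.5, -3, -18, 0, 35, 0, 5.5, 26.7, -3, -20.2, 0, 37, 0, 5.5]

```text
time_s: 0.82
eef_pos: [0.3939, 0.3079, 0.2688]
ee_rot: [[0.529, -0.0, 0.848], [-0.848, -0.0, 0.529], [0.0, -1.0, -0.0]]
ft_force: [-0.2, -0.2, -1.2]
width: 0.625
```

```bash
python3 - <<'E'
from h import *
print(sensors.state()['joints'].round(2))
goto([.5637,.0167,.13],-95.6)
E
```

```text
[-0.73  0.48 -0.04  1.9   0.03  0.76 -0.23]
shift cm [33.69 13.88 -1.01] rot [1.000e-02 3.756e+01 1.000e-02] rows lin 8.7 rot 5.2 t 0.82
```

>>> arm_command:
  commands: [4, 1, 0, 0, 5, 0, 5.5, 8, 2, 0, 0, 10, 0, 5.5, 12, 3, -0.3, 0, 15, 0, 5.5, 16, 4, -0.5, 0, 20, 0, 5.5, 20, 5, -0.6, 0, 25, 0, 5.5, 24, 6, -0.7, 0, 30, 0, 5.5, 28, 7, -0.8, 0, 35, 0, 5.5, 31, 7, -0.9, 0, 37.6, 0, 5.5]

```text
time_s: 1.48
eef_pos: [0.5511, 0.0388, 0.1969]
ee_rot: [[-0.102, -0.003, 0.995], [-0.995, -0.002, -0.102], [0.002, -1.0, -0.002]]
ft_force: [-0.8, 0.1, 0.2]
width: 0.622
```

>>> arm_command:
  commands: [0, 0, 0, 0, 0, 0, 5.5, 0, 0, 0, 0, 0, 0, 5.5, 0, 0, 0, 0, 0, 0, 5.5]

```text
time_s: 1.73
eef_pos: [0.5504, 0.0437, 0.1985]
ee_rot: [[-0.094, -0.001, 0.996], [-0.996, 0.001, -0.094], [-0.001, -1.0, -0.001]]
ft_force: [0.1, 1.1, 0.2]
width: 0.627
```

```bash
python3 - <<'E'
from h import *
save('wrist','w1.png')
d=np.load('pics/w1.png.npz'); W=cloud(d)
for k,c,r in (('short',[.5637,.0167],.045),('long',[.461,.0015],.07)):
    try: print(k,barrel(W,c,r,.006,.017))
    except Exception as e: print(k,e)
print(sensors.state()['eef_pos'])
goto([.5637,.0167,.10],-95.6)
E
```

```text
short {'c': array([0.5627, 0.0185]), 'th': np.float64(84.43), 'z': np.float64(0.017), 'L': np.float64(0.0596), 'n': 1626, 'rms': 0.0021}
long {'c': array([0.4634, 0.0158]), 'th': np.float64(74.42), 'z': np.float64(0.017), 'L': np.float64(0.0921), 'n': 2134, 'rms': 0.002}
[0.55020544 0.04449997 0.1986018 ]
shift cm [2.66 9.86 1.61] rot [ 0.06  0.32 -0.07] rows lin 2.5 rot 0.0 t 1.78
```

View pics/w1.png

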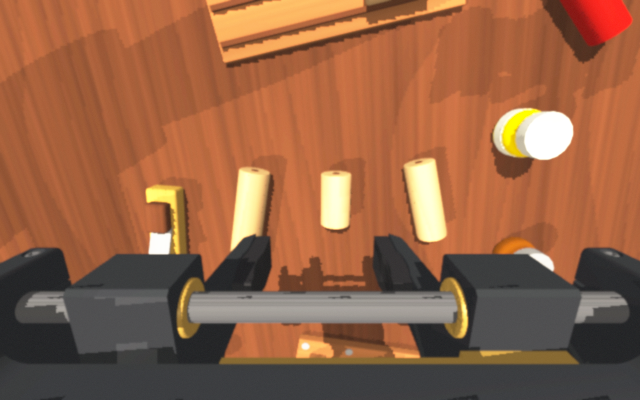

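```bash
python3 - <<'E'
from h import *
goto([.563,.018,.007],-95.6)
E
```

```text
shift cm [ 2.55 19.16  1.54] rot [ 0.06  0.32 -0.07] rows lin 4.6 rot 0.0 t 1.78
```

>>> arm_command:
  commands: [1.2, 3.5, 0.8, 0, 0.3, 0, 5.5, 2.5, 7, 1.5, 0, 0.3, 0, 5.5, 2.5, 10.5, 1.5, 0, 0.3, 0, 5.5, 2.5, 14, 1.5, 0, 0.3, 0, 5.5, 2.5, 17, 1.5, 0, 0.3, 0, 5.5, 2.5, 19.1, 1.5, 0, 0.3, 0, 5.5, 2.5, 19.1, 1.5, 0, 0.3, 0, 5.5]

```text
time_s: 2.37
eef_pos: [0.5602, 0.0187, 0.0041]
ee_rot: [[-0.097, -0.007, 0.995], [-0.995, 0.001, -0.097], [-0.001, -1.0, -0.008]]
ft_force: [-0.7, 0.4, 0.5]
width: 0.623
```

>>> arm_command:
  commands: [0, 0, 0, 0, 0, 0, 3, 0, 0, 0, 0, 0, 0, 2.5, 0, 0, 0, 0, 0, 0, 2.5, 0, 0, 0, 0, 0, 0, 2.5, 0, 0, 0, 0, 0, 0, 2.5]
  newtons: 20

```text
time_s: 2.78
eef_pos: [0.5647, 0.0169, 0.0094]
ee_rot: [[-0.1, 0.003, 0.995], [-0.995, 0.001, -0.1], [-0.001, -1.0, 0.003]]
ft_force: [-0.4, 1.5, 7.9]
width: 0.376
```

>>> arm_command:
  commands: [0, -2, 0, 0, 0, 0, 2.5, 0, -5, 0, 0, 0, 0, 2.5, 0, -7, 0, 0, 0, 0, 2.5, 0, -7, 0, 0, 0, 0, 2.5, 0, -7, 0, 0, 0, 0, 2.5]

```text
time_s: 3.2
eef_pos: [0.5644, 0.0164, 0.0791]
ee_rot: [[-0.1, 0.003, 0.995], [-0.995, 0.0, -0.1], [-0.001, -1.0, 0.003]]
ft_force: [-0.8, -0.3, -1.4]
width: 0.383
```

```bash
python3 - <<'E'
from h import *
save('wrist','w2.png'); save('side','sd2.png')
# tray outline from start scene
ds=np.load('pics/scene0.png.npz')
for u,v in ((290+378/4,140+182/4),(290+604/4,140+187/4),(290+410/4,140+476/4),(290+664/4,140+480/4)): print(world(ds,u,v,.008).round(4))
E
```

```text
[0.4644 0.1742 0.008 ]
[0.4424 0.3407 0.008 ]
[0.7126 0.2055 0.008 ]
[0.6901 0.3671 0.008 ]
```

View pics/w2.png

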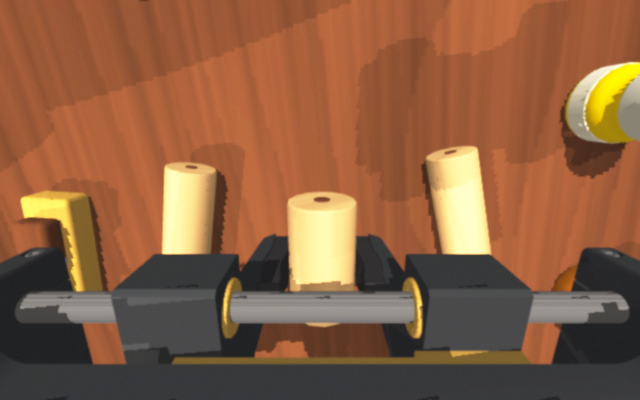

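```bash
python3 - <<'E'
from h import *
d=np.load('pics/w2.png.npz'); W=cloud(d); print(d['st_p'])
print(barrel(W,[.564,.0165],.04,.07,.087))
goto([.515,.2134,.15],6.65)
E
```

```text
[0.56444031 0.01639243 0.07913419]
{'c': array([0.5654, 0.0265]), 'th': np.float64(-39.87), 'z': np.float64(0.0877), 'L': np.float64(0.0514), 'n': 9065, 'rms': 0.0052}
shift cm [-19.12  -7.27  -6.75] rot [ 4.0000e-02 -1.0239e+02 -5.0000e-02] rows lin 5.2 rot 14.3 t 3.3
```

>>> arm_command:
  commands: [-1, -2, 0, 0, -7, 0, 2.5, -3, -4, -1, 0, -14, 0, 2.5, -6, -6, -2, 0, -21, 0, 2.5, -9, -7, -3, 0, -28, 0, 2.5, -12, -7.2, -4, 0, -35, 0, 2.5, -15, -7.2, -5, 0, -42, 0, 2.5, -18, -7.2, -6, 0, -49, 0, 2.5, -19.1, -7.2, -6.7, 0, -56, 0, 2.5]

```text
time_s: 3.97
eef_pos: [0.514, 0.2191, 0.1487]
ee_rot: [[0.777, -0.002, 0.63], [-0.63, 0.004, 0.777], [-0.004, -1.0, 0.002]]
ft_force: [0.0, 0.0, -0.3]
width: 0.379
```

>>> arm_command:
  commands: [0, 0, 0, 0, -7, 0, 2.5, 0, 0, 0, 0, -14, 0, 2.5, 0, 0, 0, 0, -21, 0, 2.5, 0, 0, 0, 0, -28, 0, 2.5, 0, 0, 0, 0, -35, 0, 2.5, 0, 0, 0, 0, -42, 0, 2.5, 0, 0, 0, 0, -46.4, 0, 2.5, 0, 0, 0, 0, -46.4, 0, 2.5]

```text
time_s: 4.63
eef_pos: [0.5151, 0.2125, 0.1482]
ee_rot: [[0.993, -0.003, -0.118], [0.118, -0.0, 0.993], [-0.003, -1.0, -0.0]]
ft_force: [0.3, -0.1, -0.5]
width: 0.377
```

```bash
python3 - <<'E'
from h import *
save('wrist','w3.png');save('scene','sc3.png')
d=np.load('pics/w3.png.npz'); print(d['st_p'],d['st_R'][:,0])
a=cv2.imread('pics/sc3.png'); cv2.imwrite('pics/sc3c.png',cv2.resize(a[140:290,290:490],None,fx=4,fy=4,interpolation=cv2.INTER_CUBIC))
E
```

```text
[0.51513409 0.21254401 0.14823332] [ 0.99306298  0.11754505 -0.00301285]
```

View pics/w3.png

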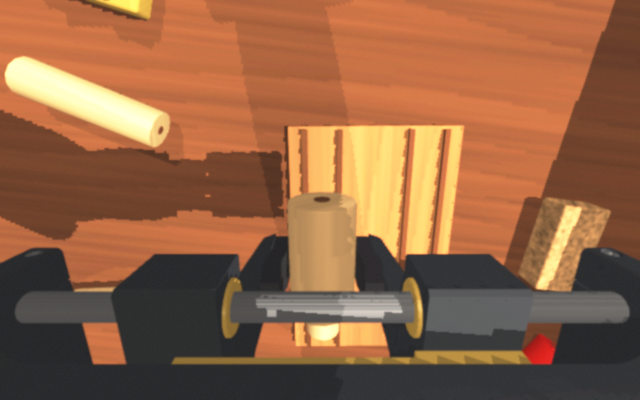

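View pics/sc3c.png

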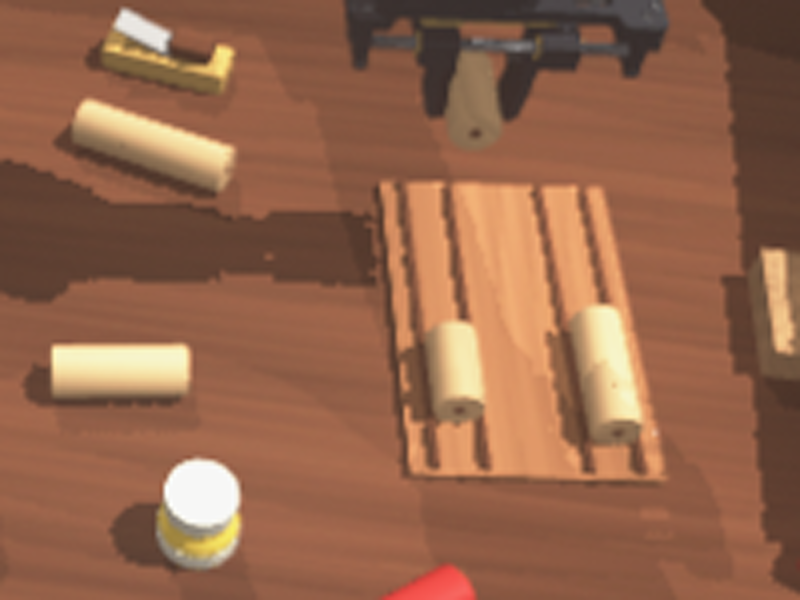

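```bash
python3 - <<'E'
from h import *
a=cv2.imread('pics/w3.png'); cv2.imwrite('pics/w3c.png',cv2.resize(a[115:215,275:475],None,fx=4,fy=4,interpolation=cv2.INTER_CUBIC))
E
```

```text
(no output)
```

View pics/w3c.png

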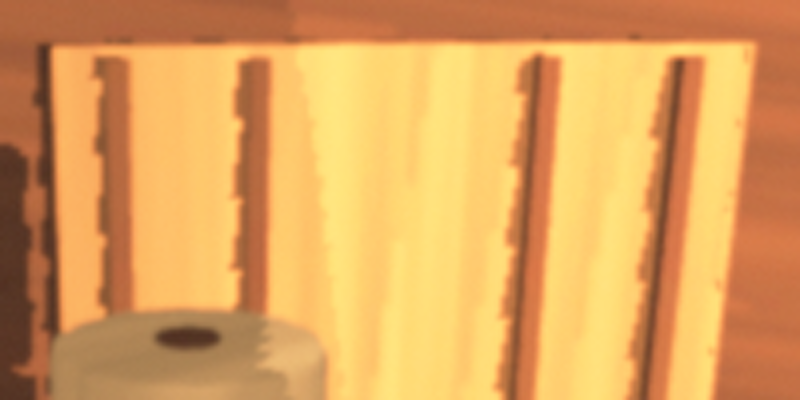

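```bash
python3 - <<'E'
from h import *
d=np.load('pics/w3.png.npz')
w=lambda x,y,z: world(d,275+(x+.5)/4-.5,115+(y+.5)/4-.5,z)
st=d['st_p'];R=d['st_R']
def t(p): q=R.T@(p-st); return q.round(4)
for n,x,y,z in (('r1',130,65,.013),('r1',132,300,.013),('r2',270,65,.013),('r2',266,300,.013),('r3',560,65,.013),('r3',532,390,.013),('r4',704,65,.013),('r4',667,390,.013),('tl',52,45,.008),('tr',755,45,.008)):
    p=w(x,y,z); print(n,p.round(4),'tool',t(p))
E
```

```text
r1 [0.4617 0.1925 0.013 ] tool [-0.055   0.1354 -0.0136]
r1 [0.5173 0.1988 0.013 ] tool [ 0.001   0.1352 -0.0139]
r2 [0.4579 0.2246 0.013 ] tool [-0.055   0.1354  0.0187]
r2 [0.5135 0.2313 0.013 ] tool [0.001  0.1352 0.0188]
r3 [0.45   0.2911 0.013 ] tool [-0.055   0.1354  0.0857]
r3 [0.5287 0.3003 0.013 ] tool [0.0242 0.1352 0.0856]
r4 [0.4461 0.3241 0.013 ] tool [-0.055   0.1354  0.1189]
r4 [0.5248 0.3338 0.013 ] tool [0.0242 0.1352 0.1192]
tl [0.4596 0.1737 0.008 ] tool [-0.0593  0.1404 -0.032 ]
tr [0.4403 0.337  0.008 ] tool [-0.0592  0.1404  0.1324]
```

>>> arm_command:
  commands: [0.3, 3, 0, 0, 0, 0, 2.5, 0.6, 6, 0, 0, 0, 0, 2.5, 0.6, 9, 0, 0, 0, 0, 2.5, 0.6, 11.5, 0, 0, 0, 0, 2.5, 0.6, 12.5, 0, 0, 0, 0, 2.5, 0.6, 12.5, 0, 0, 0, 0, 2.5, 0.6, 12.5, 0, 0, 0, 0, 2.5]

```text
time_s: 5.32
eef_pos: [0.5218, 0.214, 0.0248]
ee_rot: [[0.993, -0.0, -0.115], [0.115, -0.0, 0.993], [-0.0, -1.0, -0.0]]
ft_force: [0.0, 0.3, 0.8]
width: 0.378
```

>>> arm_command:
  commands: [0, 0.4, 0, 0, 0, 0, 2.5, 0, 0.6, 0, 0, 0, 0, 2.5, 0, 0.6, 0, 0, 0, 0, 2.5]

```text
time_s: 5.57
eef_pos: [0.5224, 0.214, 0.0195]
ee_rot: [[0.993, 0.001, -0.116], [0.116, 0.001, 0.993], [0.001, -1.0, 0.001]]
ft_force: [0.0, -0.3, 0.1]
width: 0.38
```

>>> arm_command:
  commands: [0, 0.3, 0, 0, 0, 0, 2.5, 0, 0.3, 0, 0, 0, 0, 2.5]

```text
time_s: 5.73
eef_pos: [0.5228, 0.2141, 0.017]
ee_rot: [[0.993, 0.002, -0.116], [0.116, 0.001, 0.993], [0.002, -1.0, 0.0]]
ft_force: [0.4, -0.7, 6.7]
width: 0.377
```

Contact at 6.7 N: down on the floor. Release and rise.

>>> arm_command:
  commands: [0, 0, 0, 0, 0, 0, 4, 0, 0, 0, 0, 0, 0, 5.5, 0, 0, 0, 0, 0, 0, 5.5, 0, -3, 0, 0, 0, 0, 5.5, 0, -7, 0, 0, 0, 0, 5.5, 0, -11, 0, 0, 0, 0, 5.5, 0, -15, 0, 0, 0, 0, 5.5, 0, -15, 0, 0, 0, 0, 5.5]

```text
time_s: 6.4
eef_pos: [0.5255, 0.2162, 0.1726]
ee_rot: [[0.993, 0.011, -0.115], [0.115, 0.006, 0.993], [0.012, -1.0, 0.005]]
ft_force: [0.8, 0.6, -1.1]
width: 0.622
```

```bash
python3 - <<'E'
from h import *
save('scene','sc4.png'); d=np.load('pics/sc4.png.npz'); W=cloud(d)
for k,c,r,zm,z in (('short',[.523,.214],.045,.016,.025),('ks',[.638,.228],.045,.016,.025),('middle',[.667,.0065],.06,.006,.017)): print(k,barrel(W,c,r,zm,z))
a=cv2.imread('pics/sc4.png'); cv2.imwrite('pics/sc4c.png',cv2.resize(a[140:290,290:490],None,fx=4,fy=4,interpolation=cv2.INTER_CUBIC))
goto([.600,.12,.17],-35)
E
```

```text
short {'c': array([0.5251, 0.2145]), 'th': np.float64(6.29), 'z': np.float64(0.0232), 'L': np.float64(0.0605), 'n': 252, 'rms': 0.0036}
ks {'c': array([0.6396, 0.2285]), 'th': np.float64(6.93), 'z': np.float64(0.0233), 'L': np.float64(0.0606), 'n': 304, 'rms': 0.0035}
middle {'c': array([0.6668, 0.0079]), 'th': np.float64(-79.91), 'z': np.float64(0.0155), 'L': np.float64(0.0895), 'n': 423, 'rms': 0.0018}
shift cm [  6.43  -0.03 -10.33] rot [-0.34 41.62  0.36] rows lin 2.9 rot 5.8 t 6.45
```

View pics/sc4c.png

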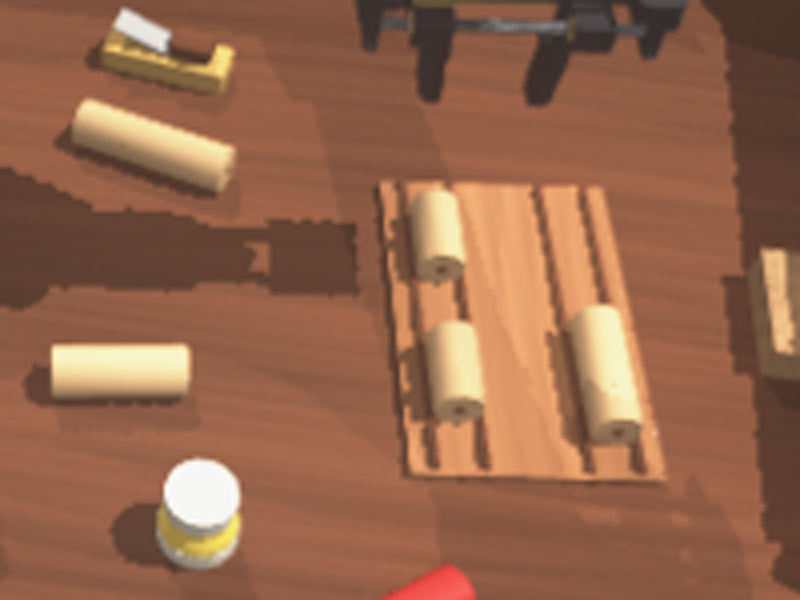

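>>> arm_command:
  commands: [1, 0, -1, 0, 7, 0, 5.5, 2, 0, -3, 0, 14, 0, 5.5, 3, 0, -5, 0, 21, 0, 5.5, 4, 0, -7, 0, 28, 0, 5.5, 5, 0, -8.5, 0, 35, 0, 5.5, 6, 0, -10, 0, 41.6, 0, 5.5, 6.4, 0, -10.3, -0.3, 41.6, 0.4, 5.5]

```text
time_s: 7.03
eef_pos: [0.598, 0.1146, 0.1642]
ee_rot: [[0.816, -0.009, 0.579], [-0.579, -0.007, 0.815], [-0.003, -1.0, -0.011]]
ft_force: [0.4, -0.9, -0.4]
width: 0.627
```

```bash
python3 - <<'E'
from h import *
goto([.667,.0075,.12],-80)
E
```

```text
shift cm [11.84  4.44 -4.7 ] rot [ 0.7  44.64  0.08] rows lin 3.2 rot 6.2 t 7.03
```

>>> arm_command:
  commands: [2, 0.5, -1, 0, 7, 0, 5.5, 4, 1, -2, 0, 14, 0, 5.5, 6.5, 2, -3, 0, 21, 0, 5.5, 9, 3, -4, 0, 28, 0, 5.5, 11, 4, -4.7, 0, 35, 0, 5.5, 11.8, 4.4, -4.7, 0.5, 42, 0, 5.5, 11.8, 4.4, -4.7, 0.7, 44.6, 0, 5.5, 11.8, 4.4, -4.7, 0.7, 44.6, 0, 5.5]

```text
time_s: 7.7
eef_pos: [0.6658, 0.0128, 0.1196]
ee_rot: [[0.183, -0.001, 0.983], [-0.983, 0.003, 0.183], [-0.003, -1.0, -0.001]]
ft_force: [-0.0, 1.4, 0.3]
width: 0.627
```

```bash
python3 - <<'E'
from h import *
save('wrist','w5.png'); d=np.load('pics/w5.png.npz'); W=cloud(d)
print(barrel(W,[.667,.0075],.06,.006,.017))
goto([.667,.0075,.007],-80)
E
```

```text
{'c': array([0.6651, 0.0081]), 'th': np.float64(-80.23), 'z': np.float64(0.0169), 'L': np.float64(0.0892), 'n': 4071, 'rms': 0.0015}
shift cm [ 0.66 11.31  0.  ] rot [ 0.01  0.7  -0.2 ] rows lin 2.7 rot 0.1 t 7.75
```

View pics/w5.png

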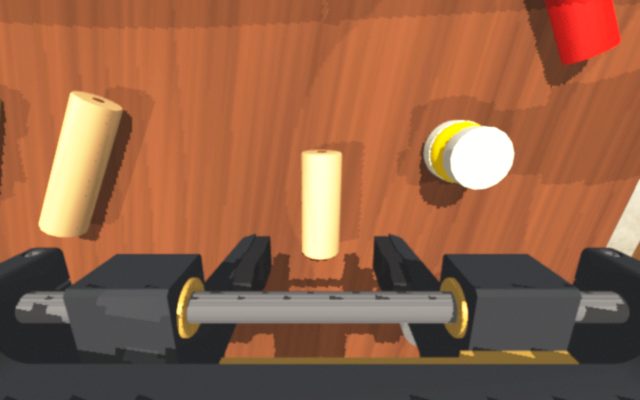

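>>> arm_command:
  commands: [0.5, 3, -0.1, 0, 0.4, 0, 5.5, 0.5, 6, -0.1, 0, 0.4, 0, 5.5, 0.5, 9, -0.1, 0, 0.4, 0, 5.5, 0.5, 11.1, -0.1, 0, 0.4, 0, 5.5, 0.5, 11.1, -0.1, 0, 0.4, 0, 5.5, 0.5, 11.1, -0.1, 0, 0.4, 0, 5.5]

```text
time_s: 8.25
eef_pos: [0.6659, 0.0091, 0.0096]
ee_rot: [[0.178, -0.001, 0.984], [-0.984, 0.004, 0.178], [-0.004, -1.0, -0.0]]
ft_force: [0.1, 0.4, 0.7]
width: 0.622
```

>>> arm_command:
  commands: [0, 0, 0, 0, 0, 0, 3, 0, 0, 0, 0, 0, 0, 2.5, 0, 0, 0, 0, 0, 0, 2.5, 0, 0, 0, 0, 0, 0, 2.5, 0, 0, 0, 0, 0, 0, 2.5]
  newtons: 20

```text
time_s: 8.67
eef_pos: [0.6681, 0.008, 0.0121]
ee_rot: [[0.175, 0.005, 0.985], [-0.985, 0.003, 0.175], [-0.003, -1.0, 0.005]]
ft_force: [-1.0, 0.9, 6.0]
width: 0.377
```

>>> arm_command:
  commands: [0, -2, 0, 0, 0, 0, 2.5, 0, -5, 0, 0, 0, 0, 2.5, 0, -9, 0, 0, 0, 0, 2.5, 0, -13, 0, 0, 0, 0, 2.5, 0, -13, 0, 0, 0, 0, 2.5]

```text
time_s: 9.08
eef_pos: [0.6721, 0.0074, 0.1491]
ee_rot: [[0.174, 0.017, 0.985], [-0.985, 0.004, 0.174], [-0.001, -1.0, 0.018]]
ft_force: [1.6, 0.5, 0.9]
width: 0.379
```

```bash
python3 - <<'E'
from h import *
# middle target: short-row TCP at release (.5226,.2141), second row +100mm across, x offset same
a=np.radians(6.65)
T=np.array([.5226,.2141])+.1*np.array([-np.sin(a),np.cos(a)]); print(T)
goto([*T,.15],6.65)
E
```

```text
[0.5110196  0.31342721]
shift cm [-32.94  -0.25 -10.54] rot [ -0.84 -86.62   0.72] rows lin 8.3 rot 12.1 t 9.08
```

>>> arm_command:
  commands: [-3, 0, -1, 0, -7, 0, 2.5, -6.5, 0, -2, 0, -14, 0, 2.5, -10, 0, -3.5, 0, -21, 0, 2.5, -14, 0, -5, 0, -28, 0, 2.5, -18, 0, -6, 0, -35, 0, 2.5, -22, 0, -7, 0, -42, 0, 2.5, -25.5, 0, -8, 0, -49, 0, 2.5, -29, 0, -9, -0.5, -56, 0.5, 2.5]

```text
time_s: 9.75
eef_pos: [0.5257, 0.2794, 0.1413]
ee_rot: [[0.917, -0.01, 0.399], [-0.399, 0.005, 0.917], [-0.011, -1.0, 0.001]]
ft_force: [0.6, 0.7, -0.3]
width: 0.382
```

```bash
python3 - <<'E'
from h import *
goto([.511,.3134,.15],6.65)
E
```

```text
shift cm [-2.71 -0.84  2.53] rot [ -0.19 -30.15  -0.6 ] rows lin 0.9 rot 4.2 t 9.75
```

>>> arm_command:
  commands: [-1, -0.4, 1, 0, -7, 0, 2.5, -2, -0.8, 2, 0, -14, 0, 2.5, -2.7, -0.8, 2.5, 0, -21, 0, 2.5, -2.7, -0.8, 2.5, -0.2, -28, -0.5, 2.5, -2.7, -0.8, 2.5, -0.2, -30.1, -0.6, 2.5, -2.7, -0.8, 2.5, -0.2, -30.1, -0.6, 2.5, -2.7, -0.8, 2.5, -0.2, -30.1, -0.6, 2.5]

```text
time_s: 10.33
eef_pos: [0.5131, 0.3108, 0.1493]
ee_rot: [[0.994, 0.0, -0.106], [0.106, -0.001, 0.994], [-0.0, -1.0, -0.001]]
ft_force: [0.1, 0.5, -1.0]
width: 0.375
```

```bash
python3 - <<'E'
from h import *
save('wrist','w6.png'); d=np.load('pics/w6.png.npz'); print(d['st_p'])
a=cv2.imread('pics/w6.png'); cv2.imwrite('pics/w6c.png',cv2.resize(a[115:215,230:430],None,fx=4,fy=4,interpolation=cv2.INTER_CUBIC))
goto([.511,.3134,.15],6.65)
E
```

```text
[0.51308355 0.31079182 0.1493236 ]
shift cm [-0.19 -0.06  0.29] rot [ 0.03 -0.6   0.01] rows lin 0.1 rot 0.1 t 10.38
```

View pics/w6c.png

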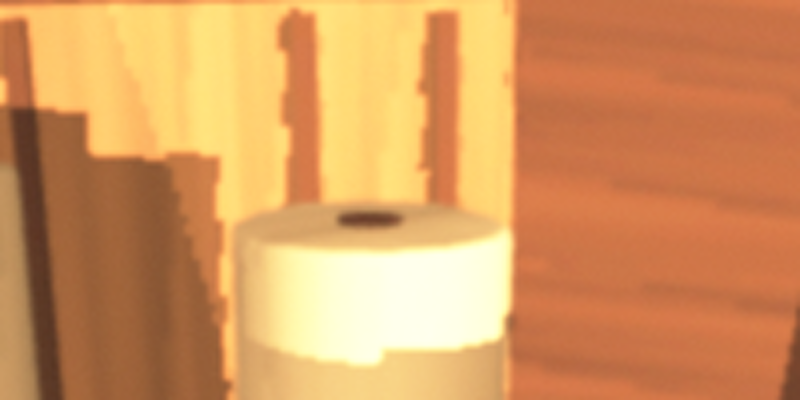

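```bash
python3 - <<'E'
from h import *
d=np.load('pics/w6.png.npz'); st=d['st_p'];R=d['st_R']
for x,y,z in ((316,20,.013),(320,195,.013),(459,20,.013),(457,195,.013),(300,3,.008)):
    p=world(d,230+(x+.5)/4-.5,115+(y+.5)/4-.5,z); print(p.round(4),(R.T@(p-st)).round(4))
E
```

```text
[0.4497 0.2918 0.013 ] [-0.0651  0.1363 -0.0121]
[0.4898 0.2965 0.013 ] [-0.0246  0.1363 -0.0117]
[0.4462 0.3244 0.013 ] [-0.065   0.1363  0.0206]
[0.4864 0.329  0.013 ] [-0.0246  0.1363  0.021 ]
[0.4464 0.2875 0.008 ] [-0.0687  0.1413 -0.016 ]
```

>>> arm_command:
  commands: [-0.3, 3, 0.2, 0, -0.6, 0, 2.5, -0.3, 6, 0.25, 0, -0.6, 0, 2.5, -0.3, 9, 0.25, 0, -0.6, 0, 2.5, -0.3, 11, 0.25, 0, -0.6, 0, 2.5, -0.3, 12, 0.25, 0, -0.6, 0, 2.5, -0.3, 12.3, 0.25, 0, -0.6, 0, 2.5, -0.3, 12.3, 0.25, 0, -0.6, 0, 2.5]

```text
time_s: 10.97
eef_pos: [0.5099, 0.3132, 0.0262]
ee_rot: [[0.993, -0.0, -0.117], [0.117, -0.001, 0.993], [-0.0, -1.0, -0.001]]
ft_force: [1.5, 0.0, -1.0]
width: 0.383
```

>>> arm_command:
  commands: [0, 0.3, 0, 0, 0, 0, 2.5, 0, 0.3, 0, 0, 0, 0, 2.5]

```text
time_s: 11.13
eef_pos: [0.5106, 0.3137, 0.0244]
ee_rot: [[0.993, 0.002, -0.117], [0.117, 0.001, 0.993], [0.002, -1.0, 0.001]]
ft_force: [-0.1, 0.5, -2.1]
width: 0.38
```

>>> arm_command:
  commands: [0, 0.3, 0, 0, 0, 0, 2.5, 0, 0.3, 0, 0, 0, 0, 2.5]

```text
time_s: 11.3
eef_pos: [0.5101, 0.3134, 0.0208]
ee_rot: [[0.993, 0.001, -0.117], [0.117, 0.0, 0.993], [0.001, -1.0, 0.0]]
ft_force: [0.6, -0.1, -0.6]
width: 0.377
```

>>> arm_command:
  commands: [0, 0.15, 0, 0, 0, 0, 2.5, 0, 0.15, 0, 0, 0, 0, 2.5]

```text
time_s: 11.47
eef_pos: [0.5102, 0.3134, 0.0201]
ee_rot: [[0.993, 0.001, -0.117], [0.117, 0.0, 0.993], [0.001, -1.0, -0.0]]
ft_force: [-0.6, -0.7, 6.9]
width: 0.382
```

Contact. Release and rise.

>>> arm_command:
  commands: [0, 0, 0, 0, 0, 0, 4, 0, 0, 0, 0, 0, 0, 5.5, 0, 0, 0, 0, 0, 0, 5.5, 0, -3, 0, 0, 0, 0, 5.5, 0, -7, 0, 0, 0, 0, 5.5, 0, -11, 0, 0, 0, 0, 5.5, 0, -15, 0, 0, 0, 0, 5.5, 0, -15, 0, 0, 0, 0, 5.5]

```text
time_s: 12.13
eef_pos: [0.5133, 0.3165, 0.1763]
ee_rot: [[0.993, 0.011, -0.117], [0.117, 0.008, 0.993], [0.011, -1.0, 0.007]]
ft_force: [-0.1, 1.4, -0.5]
width: 0.623
```

```bash
python3 - <<'E'
from h import *
save('scene','sc7.png'); d=np.load('pics/sc7.png.npz'); W=cloud(d)
for k,c,r,zm,z in (('short',[.523,.214],.045,.016,.025),('middle',[.511,.3134],.06,.016,.025),('ks',[.638,.228],.045,.016,.025),('km',[.625,.3268],.06,.016,.025),('long',[.461,.0015],.075,.006,.017)): print(k,barrel(W,c,r,zm,z))
a=cv2.imread('pics/sc7.png'); cv2.imwrite('pics/sc7c.png',cv2.resize(a[120:290,290:490],None,fx=4,fy=4,interpolation=cv2.INTER_CUBIC)[:600])
goto([.48,.16,.17],-50); goto([.462,.003,.14],-105.7)
E
```

```text
short {'c': array([0.5247, 0.2145]), 'th': np.float64(6.65), 'z': np.float64(0.0233), 'L': np.float64(0.0603), 'n': 251, 'rms': 0.0038}
middle {'c': array([0.5126, 0.3139]), 'th': np.float64(6.41), 'z': np.float64(0.023), 'L': np.float64(0.091), 'n': 358, 'rms': 0.0032}
ks {'c': array([0.6388, 0.2285]), 'th': np.float64(7.18), 'z': np.float64(0.0229), 'L': np.float64(0.0615), 'n': 305, 'rms': 0.0035}
km {'c': array([0.6254, 0.3277]), 'th': np.float64(6.48), 'z': np.float64(0.0231), 'L': np.float64(0.0906), 'n': 430, 'rms': 0.0029}
long {'c': array([0.4615, 0.0036]), 'th': np.float64(74.28), 'z': np.float64(0.015), 'L': np.float64(0.1185), 'n': 447, 'rms': 0.0022}
shift cm [ -5.     0.2  -15.04] rot [-0.44 56.73  0.28] rows lin 3.8 rot 7.9 t 12.18
shift cm [ -8.65   3.11 -30.43] rot [-5.9000e-01  1.1243e+02  5.0000e-02] rows lin 7.6 rot 15.7 t 12.18
```

View pics/sc7c.png

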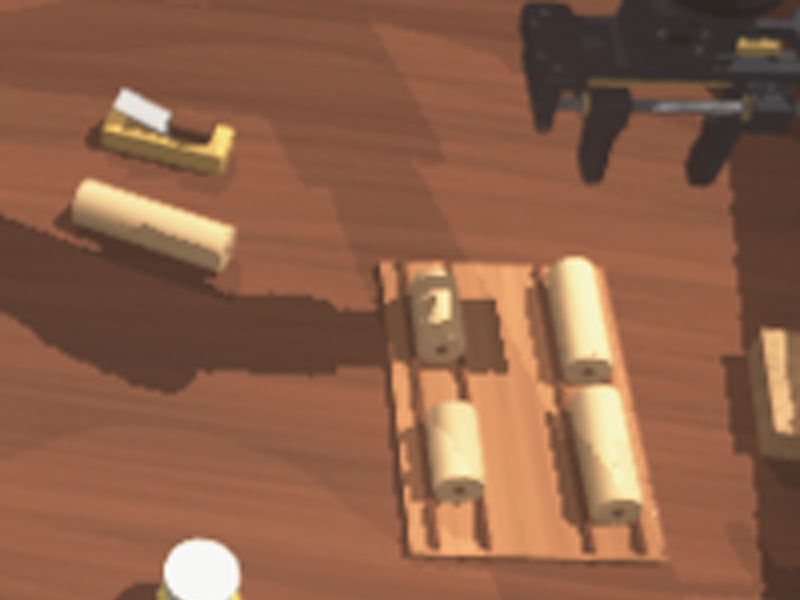

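>>> arm_command:
  commands: [-0.5, 0, -2, 0, 7, 0, 5.5, -1, 0, -4, 0, 14, 0, 5.5, -1.5, 0, -6, 0, 21, 0, 5.5, -2, 0, -8, 0, 28, 0, 5.5, -3, 0, -10, 0, 35, 0, 5.5, -4, 0, -12, 0, 42, 0, 5.5, -4.5, 0, -14, 0, 49, 0, 5.5, -5, 0, -15, -0.4, 56, 0.3, 5.5]

```text
time_s: 12.85
eef_pos: [0.4763, 0.1545, 0.1678]
ee_rot: [[0.646, -0.01, 0.763], [-0.763, -0.008, 0.646], [-0.0, -1.0, -0.013]]
ft_force: [-0.6, -0.4, -0.7]
width: 0.621
```

```bash
python3 - <<'E'
from h import *
goto([.462,.003,.14],-105.7)
E
```

```text
shift cm [ 10.64   2.92 -10.84] rot [ 0.7  55.94  0.36] rows lin 3.7 rot 7.8 t 12.85
```

>>> arm_command:
  commands: [1, 0, -1.5, 0, 7, 0, 5.5, 2.5, 0.5, -3, 0, 14, 0, 5.5, 4, 1, -4.5, 0, 21, 0, 5.5, 5.5, 1.5, -6, 0, 28, 0, 5.5, 7, 2, -7.5, 0, 35, 0, 5.5, 8.5, 2.5, -9, 0, 42, 0, 5.5, 10, 2.9, -10.3, 0, 49, 0, 5.5, 10.6, 2.9, -10.8, 0.7, 56, 0.3, 5.5]

```text
time_s: 13.52
eef_pos: [0.4639, 0.0043, 0.1392]
ee_rot: [[-0.272, 0.0, 0.962], [-0.962, 0.0, -0.272], [-0.0, -1.0, 0.0]]
ft_force: [0.3, -0.8, 0.1]
width: 0.62
```

>>> arm_command:
  commands: [0, 0, 0, 0, 0, 0, 5.5, 0, 0, 0, 0, 0, 0, 5.5]

```text
time_s: 13.68
eef_pos: [0.4643, 0.0072, 0.14]
ee_rot: [[-0.261, 0.001, 0.965], [-0.965, 0.002, -0.261], [-0.002, -1.0, 0.001]]
ft_force: [-0.8, -0.5, 0.6]
width: 0.624
```

```bash
python3 - <<'E'
from h import *
save('wrist','w8.png'); d=np.load('pics/w8.png.npz'); W=cloud(d)
print(barrel(W,[.462,.003],.075,.006,.017))
goto([.462,.003,.009],-105.7)
E
```

```text
{'c': array([0.4598, 0.0026]), 'th': np.float64(74.29), 'z': np.float64(0.017), 'L': np.float64(0.1186), 'n': 4610, 'rms': 0.001}
shift cm [ 0.61 13.12 -0.13] rot [-0.07  0.69 -0.18] rows lin 3.1 rot 0.1 t 13.73
```

View pics/w8.png

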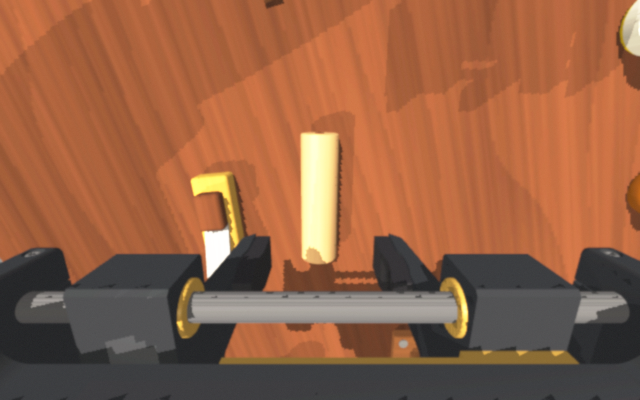

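>>> arm_command:
  commands: [0.6, 3, -0.3, 0, 0.6, 0, 5.5, 0.6, 6, -0.3, 0, 0.6, 0, 5.5, 0.6, 9, -0.3, 0, 0.6, 0, 5.5, 0.6, 12, -0.3, 0, 0.6, 0, 5.5, 0.6, 13, -0.3, 0, 0.6, 0, 5.5, 0.6, 13, -0.3, 0, 0.6, 0, 5.5, 0.6, 13, -0.3, 0, 0.6, 0, 5.5]

```text
time_s: 14.32
eef_pos: [0.4637, 0.0048, 0.0117]
ee_rot: [[-0.268, -0.004, 0.963], [-0.963, 0.005, -0.268], [-0.003, -1.0, -0.005]]
ft_force: [0.3, 0.8, 0.5]
width: 0.625
```

>>> arm_command:
  commands: [0, 0, 0, 0, 0, 0, 3, 0, 0, 0, 0, 0, 0, 2.5, 0, 0, 0, 0, 0, 0, 2.5, 0, 0, 0, 0, 0, 0, 2.5, 0, 0, 0, 0, 0, 0, 2.5]
  newtons: 50

```text
time_s: 14.73
eef_pos: [0.4639, 0.0033, 0.0131]
ee_rot: [[-0.272, -0.003, 0.962], [-0.962, 0.003, -0.272], [-0.002, -1.0, -0.003]]
ft_force: [0.6, 0.1, -1.3]
width: 0.371
```

>>> arm_command:
  commands: [0, -2, 0, 0, 0, 0, 2.5, 0, -6, 0, 0, 0, 0, 2.5, 0, -10, 0, 0, 0, 0, 2.5, 0, -14, 0, 0, 0, 0, 2.5, 0, -17, 0, 0, 0, 0, 2.5, 0, -17, 0, 0, 0, 0, 2.5]

```text
time_s: 15.23
eef_pos: [0.4668, 0.0019, 0.1878]
ee_rot: [[-0.273, 0.006, 0.962], [-0.962, 0.002, -0.273], [-0.004, -1.0, 0.005]]
ft_force: [0.1, 0.4, -1.1]
width: 0.375
```

```bash
python3 - <<'E'
from h import *
# V fit from start clouds
def vfit(W,c0=(.555,-.237),a0=-14.8):
    P=W.reshape(-1,3);P=P[np.isfinite(P).all(1)]
    P=P[np.hypot(P[:,0]-c0[0],P[:,1]-c0[1])<.062]
    P=P[(P[:,2]>.03)&(P[:,2]<.0475)]
    def f(p):
        n=np.array([-np.sin(p[1]),np.cos(p[1])]); y=(P[:,:2]-c0)@n-p[0]
        return (P[:,2]-p[2]-abs(y))/np.sqrt(2)
    s=least_squares(f,[0,np.radians(a0),.03],loss='soft_l1',f_scale=.001).x
    a=np.array([np.cos(s[1]),np.sin(s[1])]); t=(P[:,:2]-c0)@a
    f_=abs(f(s))<.002
    tt=t[f_]; print('off',s[0].round(4),'ang',np.degrees(s[1]).round(2),'z0',s[2].round(4),'n',len(P),f_.sum(),'lo',np.percentile(tt[tt<0],[1,99]).round(4),'hi',np.percentile(tt[tt>0],[1,99]).round(4))
for n in ('scene0','side0'): vfit(cloud(np.load(f'pics/{n}.png.npz')))
goto([.50,-.12,.18],-60); goto([.52,-.20,.18],-14.8)
E
```

```text
off 0.0036 ang -14.98 z0 0.0255 n 255 121 lo [-0.0501 -0.0287] hi [0.0304 0.0537]
off -0.006 ang -14.92 z0 0.0236 n 374 200 lo [-0.0521 -0.0304] hi [0.0297 0.0517]
shift cm [10.82  0.77  6.52] rot [ -0.36 -45.85  -0.1 ] rows lin 3.0 rot 6.4 t 15.23
shift cm [17.97  0.77 10.63] rot [-4.000e-01 -9.105e+01  5.000e-02] rows lin 5.0 rot 12.7 t 15.23
```

```bash
python3 - <<'E'
from h import *
goto([.55,-.14,.2],-57);
E
```

```text
shift cm [11.37 -1.2  11.89] rot [ -0.36 -48.85  -0.09] rows lin 4.0 rot 6.8 t 15.23
```

>>> arm_command:
  commands: [1.5, 0, 1.5, 0, -7, 0, 2.5, 3, 0, 3, 0, -14, 0, 2.5, 4.5, 0, 5, 0, -21, 0, 2.5, 6, -0.5, 7, 0, -28, 0, 2.5, 8, -1, 9, 0, -35, 0, 2.5, 10, -1.2, 11, 0, -42, 0, 2.5, 11.4, -1.2, 11.9, -0.3, -48.8, 0, 2.5, 11.4, -1.2, 11.9, -0.3, -48.8, 0, 2.5]

```text
time_s: 15.9
eef_pos: [0.5481, -0.1451, 0.194]
ee_rot: [[0.543, -0.007, 0.84], [-0.84, -0.001, 0.543], [-0.003, -1.0, -0.006]]
ft_force: [0.2, -0.7, -1.8]
width: 0.375
```

```bash
python3 - <<'E'
from h import *
goto([.642,-.26,.2],-14.95);
E
```

```text
shift cm [14.75 -0.65  1.64] rot [  0.29 -42.19  -0.28] rows lin 3.6 rot 5.9 t 15.9
```

>>> arm_command:
  commands: [2, -0.3, 0, 0, -7, 0, 2.5, 4, -0.6, 0.3, 0, -14, 0, 2.5, 7, -0.6, 0.6, 0, -21, 0, 2.5, 10, -0.6, 1, 0, -28, 0, 2.5, 13, -0.6, 1.3, 0, -35, 0, 2.5, 14.7, -0.6, 1.6, 0.3, -42.2, -0.3, 2.5, 14.7, -0.6, 1.6, 0.3, -42.2, -0.3, 2.5, 14.7, -0.6, 1.6, 0.3, -42.2, -0.3, 2.5]

```text
time_s: 16.57
eef_pos: [0.6401, -0.2537, 0.1978]
ee_rot: [[0.966, -0.003, 0.26], [-0.26, 0.005, 0.966], [-0.005, -1.0, 0.004]]
ft_force: [-0.1, 0.9, -0.7]
width: 0.371
```

```bash
python3 - <<'E'
from h import *
save('wrist','w9.png');d=np.load('pics/w9.png.npz');print(d['st_p'],d['st_R'][:,0])
E
```

```text
[ 0.64009526 -0.25370723  0.1977983 ] [ 0.96560688 -0.25996495 -0.00464426]
```

View pics/w9.png

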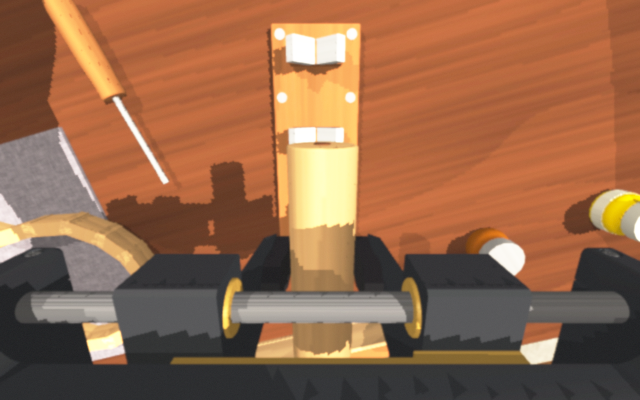

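```bash
python3 - <<'E'
from h import *
d=np.load('pics/w9.png.npz');W=cloud(d);st=d['st_p'];R=d['st_R']
a=cv2.imread('pics/w9.png'); cv2.imwrite('pics/w9c.png',cv2.resize(a[15:155,250:380],None,fx=4.2,fy=4.2,interpolation=cv2.INTER_CUBIC))
T=(W-st)@R  # tool coords
m=np.isfinite(W[...,2])
for lo,hi in ((24,80),(120,146)):
    s=np.zeros(m.shape,bool); s[lo:hi,275:365]=1
    q=T[s&m]; z=W[s&m][:,2]; k=(z>.032)&(z<.0475); q=q[k];z=z[k]
    f=lambda p:(z-p[1]-abs(q[:,2]-p[0]))/1.414
    r=least_squares(f,[0,.03],loss='soft_l1',f_scale=.001)
    print(len(z),r.x.round(4),np.sqrt(np.mean(r.fun**2)).round(4),'x range',np.percentile(q[:,0],[1,99]).round(4))
    k2=(W[...,2]>.0485)&(W[...,2]<.053)&s&m; q2=T[k2]; 
    if len(q2): print(' tops z_tool',q2[:,2].min().round(4),q2[:,2].max().round(4),'x',q2[:,0].min().round(4),q2[:,0].max().round(4))
E
```

```text
1190 [-0.0067  0.0298] 0.0032 x range [-0.1382 -0.1164]
 tops z_tool -0.0286 0.0164 x -0.1384 -0.1169
579 [-0.0066  0.0298] 0.0032 x range [-0.0566 -0.0429]
 tops z_tool -0.0291 0.0165 x -0.056 -0.0435
```

View pics/w9c.png

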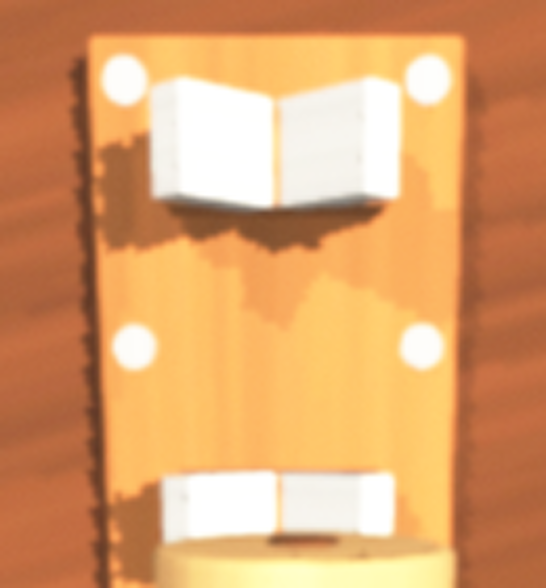

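```bash
python3 - <<'E'
from h import *
d=np.load('pics/w9.png.npz');st=d['st_p'];R=d['st_R']
for x,y,z in ((90,40,.012),(464,40,.012),(104,480,.012),(457,480,.012),(152,140,.05),(400,140,.05),(276,150,.03),(277,505,.03)):
    p=world(d,250+(x+.5)/4.2-.5,15+(y+.5)/4.2-.5,z); print((x,y),p.round(4),(R.T@(p-st)).round(4))
T=(cloud(d)-st)@R; 
# held barrel
s=T[150:215,285:360].reshape(-1,3); s=s[np.isfinite(s).all(1)&(abs(s[:,1]+.004)<.03)]
f=lambda p: np.hypot(s[:,2]-p[0]-p[2]*(s[:,0]),s[:,1]-p[1]-p[3]*s[:,0])-.017
r=least_squares(f,[0,-.004,0,0],loss='soft_l1',f_scale=.001);print('barrel z,y,slopes',r.x.round(4),len(s),'x min',np.percentile(s[:,0],[.5,99]))
E
```

```text
(90, 40) [ 0.4764 -0.2611  0.012 ] [-0.1553  0.1863 -0.0504]
(464, 40) [ 0.4993 -0.1757  0.012 ] [-0.1553  0.1867  0.038 ]
(104, 480) [ 0.574  -0.2886  0.012 ] [-0.0539  0.1858 -0.0516]
(457, 480) [ 0.5978 -0.2003  0.012 ] [-0.0538  0.1862  0.0397]
(152, 140) [ 0.5087 -0.2512  0.05  ] [-0.1268  0.1483 -0.0324]
(400, 140) [ 0.5224 -0.2001  0.05  ] [-0.1269  0.1485  0.0206]
(276, 150) [ 0.5138 -0.2255  0.03  ] [-0.1285  0.1684 -0.0063]
(277, 505) [ 0.5906 -0.2464  0.03  ] [-0.0489  0.168  -0.0066]
barrel z,y,slopes [-0.0005 -0.0037 -0.     -0.0008] 4502 x min [-0.0569503  -0.02684102]
```

```bash
python3 - <<'E'
from h import *
d=np.load('pics/w9.png.npz');st=d['st_p'];R=d['st_R']
x=np.array([.9661,-.2583,0]); z=np.array([.2583,.9661,0])
t=st-.0873*x-.0057*z; print(t, 'seat approx',(t-.0005*z).round(4))
goto([t[0],t[1],.198],-14.97)
E
```

```text
[ 0.55428242 -0.23666441  0.1977983 ] seat approx [ 0.5542 -0.2371  0.1978]
shift cm [-8.68  0.05 -0.69] rot [-0.27 -0.02 -0.29] rows lin 2.1 rot 0.1 t 16.62
```

>>> arm_command:
  commands: [-3, 0, -0.3, 0, 0, 0, 2.5, -6, 0, -0.6, -0.2, 0, -0.2, 2.5, -8.7, 0, -0.6, -0.3, 0, -0.3, 2.5, -8.7, 0, -0.6, -0.3, 0, -0.3, 2.5, -8.7, 0, -0.6, -0.3, 0, -0.3, 2.5]

```text
time_s: 17.03
eef_pos: [0.5533, -0.2355, 0.1996]
ee_rot: [[0.967, 0.0, 0.257], [-0.257, -0.001, 0.967], [0.001, -1.0, -0.001]]
ft_force: [1.1, 1.2, 0.1]
width: 0.372
```

```bash
python3 - <<'E'
from h import *
goto([.5543,-.2367,.065],-14.97)
E
```

```text
shift cm [ 0.12 13.46 -0.08] rot [0.07 0.1  0.03] rows lin 3.2 rot 0.0 t 17.03
```

>>> arm_command:
  commands: [0, 3, -0.1, 0, 0, 0, 2.5, 0, 6, -0.1, 0, 0, 0, 2.5, 0.1, 9, -0.1, 0, 0, 0, 2.5, 0.1, 12, -0.1, 0, 0, 0, 2.5, 0.1, 13.5, -0.1, 0, 0, 0, 2.5, 0.1, 13.5, -0.1, 0, 0, 0, 2.5, 0.1, 13.5, -0.1, 0, 0, 0, 2.5]

```text
time_s: 17.62
eef_pos: [0.5572, -0.2384, 0.0639]
ee_rot: [[0.967, 0.002, 0.256], [-0.256, -0.002, 0.967], [0.003, -1.0, -0.002]]
ft_force: [-0.3, -0.2, -1.0]
width: 0.373
```

```bash
python3 - <<'E'
from h import *
save('wrist','w10.png');save('scene','sc10.png')
a=cv2.imread('pics/sc10.png');cv2.imwrite('pics/sc10c.png',cv2.resize(a[110:260,160:310],None,fx=4,fy=4,interpolation=cv2.INTER_CUBIC))
goto([.5543,-.2367,.0503],-14.97)
E
```

```text
shift cm [-0.45  1.54  0.17] rot [0.12 0.13 0.36] rows lin 0.4 rot 0.1 t 17.72
```

View pics/sc10c.png

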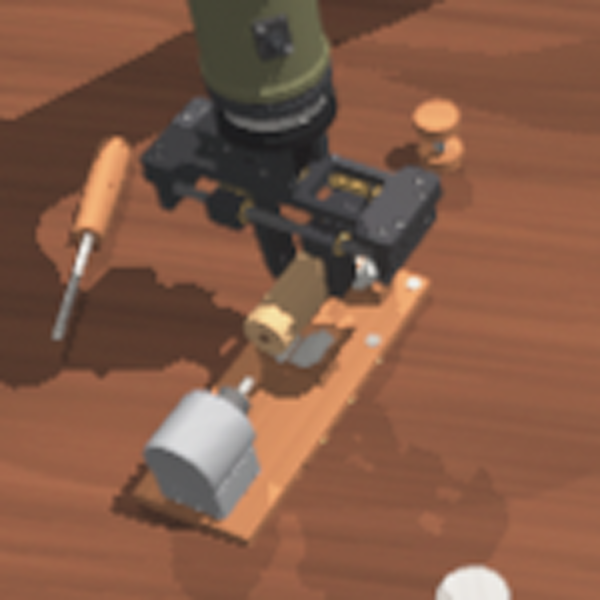

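View pics/w10.png

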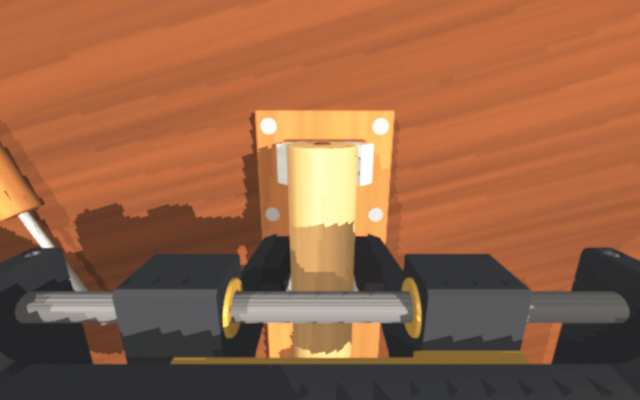

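>>> arm_command:
  commands: [-0.2, 0, 0.15, 0, 0, 0.3, 2.5, -0.4, 0.4, 0.15, 0, 0, 0.3, 2.5, -0.4, 0.8, 0.15, 0, 0, 0.3, 2.5, -0.4, 1.1, 0.15, 0, 0, 0.3, 2.5, -0.4, 1.1, 0.15, 0, 0, 0.3, 2.5]

```text
time_s: 18.13
eef_pos: [0.5526, -0.2369, 0.0528]
ee_rot: [[0.967, -0.003, 0.256], [-0.256, -0.001, 0.967], [-0.003, -1.0, -0.002]]
ft_force: [0.3, -0.4, -0.9]
width: 0.375
```

>>> arm_command:
  commands: [0, 0.15, 0, 0, 0, 0, 2.5, 0, 0.3, 0, 0, 0, 0, 2.5, 0, 0.3, 0, 0, 0, 0, 2.5]

```text
time_s: 18.38
eef_pos: [0.5535, -0.2365, 0.0505]
ee_rot: [[0.967, -0.002, 0.256], [-0.256, -0.001, 0.967], [-0.001, -1.0, -0.001]]
ft_force: [0.1, 1.9, 1.4]
width: 0.375
```

>>> arm_command:
  commands: [0, 0.15, 0, 0, 0, 0, 2.5, 0, 0.15, 0, 0, 0, 0, 2.5, 0, 0.15, 0, 0, 0, 0, 2.5]
  newtons: 60

```text
time_s: 18.63
eef_pos: [0.5536, -0.2362, 0.0501]
ee_rot: [[0.967, -0.001, 0.256], [-0.256, -0.001, 0.967], [-0.001, -1.0, -0.001]]
ft_force: [-1.6, 3.8, 9.5]
width: 0.372
```

>>> arm_command:
  commands: [0, 0.1, 0.05, 0, 0, 0, 2.5, 0, 0.2, 0.05, 0, 0, 0, 2.5, 0, 0.2, 0.05, 0, 0, 0, 2.5, 0, 0.2, 0.05, 0, 0, 0, 2.5]

```text
time_s: 18.97
eef_pos: [0.5537, -0.2362, 0.05]
ee_rot: [[0.967, -0.001, 0.256], [-0.256, -0.001, 0.967], [-0.0, -1.0, -0.002]]
ft_force: [-4.4, 4.2, 25.1]
width: 0.371
```

>>> arm_command:
  commands: [0, 0, 0, 0, 0, 0, 2.5, 0, 0, 0, 0, 0, 0, 2.5, 0, 0, 0, 0, 0, 0, 2.5, 0, 0, 0, 0, 0, 0, 2.5, 0, 0, 0, 0, 0, 0, 2.5, 0, 0, 0, 0, 0, 0, 2.5]

```text
time_s: 19.47
eef_pos: [0.5537, -0.2362, 0.05]
ee_rot: [[0.967, -0.001, 0.256], [-0.256, -0.001, 0.967], [-0.0, -1.0, -0.002]]
ft_force: [-4.5, 4.1, 24.6]
width: 0.372
```

```bash
python3 - <<'E'
from h import *
save('wrist','w11.png');save('scene','sc11.png');save('side','sd11.png')
s=sensors.state();print(s['eef_pos'],s['ft_force'],s['width'],s['time_s'],s['torque'])
d=np.load('pics/w11.png.npz');st=d['st_p'];R=d['st_R'];T=(cloud(d)-st)@R
s=T[150:215,285:360].reshape(-1,3); s=s[np.isfinite(s).all(1)&(abs(s[:,1]+.004)<.03)&(abs(s[:,2])<.016)]
f=lambda p: np.hypot(s[:,2]-p[0]-p[2]*(s[:,0]),s[:,1]-p[1]-p[3]*s[:,0])-.017
r=least_squares(f,[0,-.004,0,0],loss='soft_l1',f_scale=.001);print('barrel z,y,slopes',r.x.round(4),len(s))
W=cloud(np.load('pics/sc11.png.npz'))
for k,c,r in (('short',[.523,.214],.045),('middle',[.511,.3134],.06),('ks',[.638,.228],.045),('km',[.625,.3268],.06)): print(k,barrel(W,c,r,.016,.025))
a=cv2.imread('pics/sd11.png');b=cv2.imread('pics/w11.png')
cv2.imwrite('pics/w11c.png',np.hstack([cv2.resize(b[90:240,230:420],None,fx=2.1,fy=2.1),cv2.resize(a[220:370,300:490],None,fx=2.1,fy=2.1)]))
E
```

```text
[ 0.55367145 -0.23615586  0.04995894] [-4.22190985  4.1572489  23.4190957 ] 0.36920089064046674 19.6167 [ 0.80206047  1.07399818 -0.07027495]
barrel z,y,slopes [-0.0005 -0.004  -0.0018  0.0001] 4388
short {'c': array([0.5248, 0.2144]), 'th': np.float64(6.59), 'z': np.float64(0.0231), 'L': np.float64(0.0599), 'n': 248, 'rms': 0.0037}
middle {'c': array([0.5126, 0.314 ]), 'th': np.float64(6.79), 'z': np.float64(0.0228), 'L': np.float64(0.0914), 'n': 361, 'rms': 0.0033}
ks {'c': array([0.6395, 0.2285]), 'th': np.float64(6.45), 'z': np.float64(0.023), 'L': np.float64(0.0601), 'n': 298, 'rms': 0.0034}
km {'c': array([0.6263, 0.3275]), 'th': np.float64(7.07), 'z': np.float64(0.0231), 'L': np.float64(0.0898), 'n': 432, 'rms': 0.0031}
```

View pics/w11c.png

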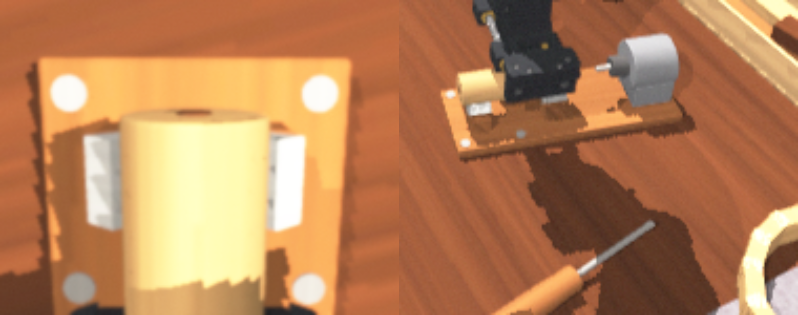

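View pics/sc11.png

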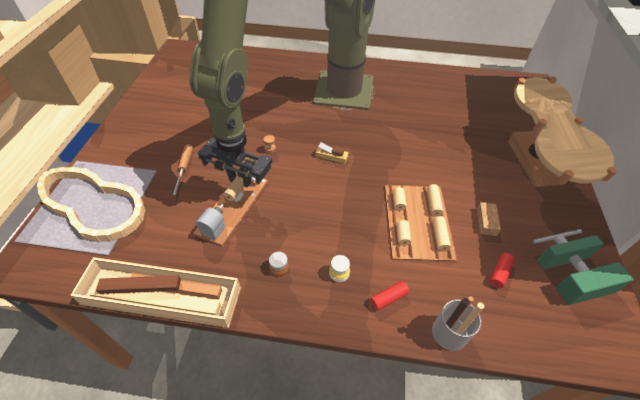

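The barrel lies centred in the V, level, with its axis at 54 mm. The tray is correct and the bystanders have not moved, so I'm handing it in.

```bash
python3 -c "
from plant import finish_job,sensors
print(finish_job()); s=sensors.state(); print(s['ft_force'],s['eef_pos'],s['width'])"
```

```text
the job is handed in; nothing more can be done
None
the job is handed in; nothing more can be done
```

The short and middle barrels are released in the tray rows of their own length. The long barrel is in the V-cradle, still gripped and pressed down. I handed the job in at about 19.6 s of the 72 s; the hand-in gives no verdict.

**Tray:** The last scene picture shows both placed barrels in line with their kept partners, within about 1° of the tray. The kept barrels had not moved. The scene camera's fits read about 2 mm low in height (23 mm instead of 25 mm), equally for the placed and the kept barrels, so I take that as calibration error.

**Cradle:** The long barrel's axis measured 54 mm above the bench, level, and about 1 mm or less from the seat estimate both along and across the V. The last force readings were 23–25 N downward with 60 N of grip commanded. From these I work out roughly 16 N and 20 N on the two V sides; I could not measure each side directly.

**Disagreements:**
- The scene and side cameras disagreed with each other by up to 5 mm along y. I used the wrist camera for the final alignment over the tray and the cradle.
- The wrist sensor also showed about 5 N of friction along the cradle's axis.

**Bystanders:** None appear moved in the final picture.

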